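Load a cell into the spring cradle of a battery test bench

TASK

Load the fat cell from its rest into the empty test cradle: flat end in under the strap and back against the spring contact, then the nub end pressed down between the two clips until they hold it and the cell lies level and fully home. Press firmly but do not force it, leave the other things on the bench where they are, and let go at the end.

Things in the scene. Friction and masses are not known exactly. Their poses are not given: they have to be found in the camera images.
- cell: the fat cell to load: plain grey cylinder, 32 mm diameter, 90 mm long, about 0.19 kg; one end flat, the other with a raised steel nub 13 mm across, 2.5 mm high (within the 90 mm), and a dark band round the sleeve beside it. Origin on its axis, midway along the 90 mm; its x axis points to the nub. At the start it lies on one of two rests, axis level, 34.5 mm above the bench
- cell_tail (a point): centre of the fat cell's flat end
- cell_nub (a point): centre of the tip of the fat cell's nub
- thin_cell: another grey cell, 21 mm diameter and 70 mm long, on the other rest; it does not fit the cradle and must be left alone. Origin at its middle, x axis towards its nub
- rest_a: one of two fixed black rests, 100 x 56 mm block 16 mm high with two ridges along its x axis, 11 mm either side of the middle and rising to 22 mm, on which a cell lies. Origin at the centre of its underside
- rest_b: the other fixed rest, same shape
- cradle: the empty test cradle, fixed: black base 176 (x) x 80 (y) mm, top 14 mm above the bench. Origin at the centre of its underside, on the bench, z up; x runs from the spring end (farther from the robot) to the clip end (nearer). Between x -24 and +20 mm nothing stands beside the cell, so fingers have room there. Two binding posts 38 mm high at x +72, y +-24 mm
- strap (a point): mid-underside of the rigid strap across the spring pocket's mouth: cradle x -56 to -36 mm, underside 56.5, top 60.5 mm above the bench. Its cheeks stand 36 mm apart (y +-18) from x -76 to -36 mm, with a mouth flared to y +-22 at x -25. It bars setting the cell down level: the flat end goes in below it first, nub up, tilted about 24 degrees to clear the wall when moved along its own axis
- rails (a point): on the cradle's middle line, the height of a home cell's underside (16.5 mm above the bench; its axis is then at 32.5 mm). The cell lies on two rails at y +-11 mm, x -66 to +40 mm, their tops 20 mm above the bench
- wall (a point): middle of the top edge of the rigid wall behind the nub: its face is at cradle x +43, top 42.5 mm above the bench, then a lead-in leans away up to 48 mm high at x +49. From the free spring plate to this wall are 85 mm, 5 mm less than the cell
- seat_tail (a point): where the centre of the cell's flat end lies when the cell is home (cradle x -47, z 32.5 mm)
- seat_nub (a point): where the tip of the nub lies when the cell is home, against the wall (cradle x +43, z 32.5 mm)
- press_point (a point): the top of a home cell midway between the clips (cradle x +26, z 48.5 mm): press the nub end down here, closed fingertips fit between the clips' flared tops, which are 42 mm apart and 48 mm above the bench
- spring (a joint): the spring contact: an upright steel plate 26 mm wide, 19 to 53 mm above the bench, that slides back along the cradle's -x. 0 m = free (face at cradle x -42 mm), 0.005 with a cell home, stop at 0.020. Takes 2 N to start and 0.45 N per mm. Tilting the cell in needs it 0.011 to 0.015 back; let go while the nub end is above the wall, and the spring shoves the cell out
- spring_face (a point): middle of the spring plate's face, where the flat end bears; moves with the plate
- clip_l (a joint): the clip at cradle x +21 to +31 mm on the +y side, a steel leaf with an inward bump: 0 m = shut, grows as pushed outward (10 N per mm). A cell coming down first rests on the bumps, its axis there about 16 mm too high, must push both clips about 2 mm out (a push of about 8 to 15 N), then snaps below the bumps and is held, clips nearly shut
- clip_r (a joint): the clip on the -y side, the same
- cradle_full: a second, identical cradle, fixed, with a cell already in it, showing how a loaded one looks; leave alone. Same frame as the empty cradle
- meter: hand multimeter lying on its back, 86 x 180 x 42 mm, origin under its centre; leave alone
- board: green circuit board 100 x 70 mm, origin under its centre; leave alone
- tape: roll of tape, 96 mm across, 48 mm high, origin under its centre; leave alone
- flux: small white bottle, 44 mm across, 110 mm high, origin under its centre; leave alone
- wrench: steel wrench 170 mm long lying flat, origin under its middle; leave alone
- driver: screwdriver with a red handle, 190 mm long, lying flat, origin under its middle; leave alone
Not all that is in view belongs to the job. Leave any brown look-alike of the cradle alone. What is shaped like the cell but yellow is not meant.

How it is judged:
By the outcome, as a careful person would: the job done as asked, in the order asked, and still so for the second after the job is handed in, with the robot touching nothing.
It also fails if it takes over 51 s, if anything falls off the work surface, if the arm or the gripper's body presses on something with over 40 N, if the wrist force passes 120 N, or if a joint passes its speed limit or range.

ROBOT

A 6-joint arm with a two-finger parallel gripper is mounted at the origin on the work surface. World frame = base frame: x ahead of the robot, y to its left, z up, the work surface at z = 0. Lengths are in m, angles in rad, forces in N, time in s.
With the tool pointing down it reaches from about 0.375 to 0.9 m from the base axis. Payload 3.1 kg.
Tool frame: the origin (TCP) lies midway between the tips of the shut fingers; the grasp point (between the pads) lies 19 mm behind it; z points along the fingers, y is the line along which they close (so a half turn about z gives the same grasp; the last joint's range is limited). The gripper opens to 85 mm and grips with 20 to 120 N. Pads are 22 mm wide; open, the fingers measure 114 mm over their backs; the gripper's body (76 mm by 85 mm) begins 54 mm behind the grasp point. The pads swing forward as they close: fully open they stand 13 mm farther back than shut.
Start: joints at [-1.319, 0.527, 1.433, -0, 1.181, -0.178], TCP at [0.261, -0.568, 0.231] pointing down, gripper open.
Joint ranges: [-3.08, 3.08], [-0.75, 2.2], [0.22, 2.44], [-1.43, 4.57], [0, 2.65], [-2.85, 2.85]. Speed limits (rad/s): [2.79, 2.79, 3.14, 3.14, 3.14, 3.14].

INTERFACE

Orientations are given as a unit quaternion [x, y, z, w].
In Python, from station import manip gives the robot as it stands.
- The arm moves only by the tool drive_tool, never from a script. Its argument "motion" is a list that holds one entry, the list of rows, each a list of 5 numbers: the finger opening in mm, from 0 to 85.4, then the shift along the tool's x, y, z in units of 30 mm (1.0 is 30 mm), then the turn about the tool's z in units of 8 degrees (1.0 is 8 degrees). In form: [[[fingers, x, y, z, yaw], ...]]. A call has 1 to 10 rows; each row is the pose to reach, as a shift and turn from the pose commanded when the call began, along the tool's axes at that moment; what a row does not reach only later rows make up. A row lasts 1/10 s, in which the tool goes at most 50 mm and 8.59 degrees, less where a joint would pass 70% of its speed; a pose out of reach is approached as far as the arm can. A call with a gripper value outside its range is refused whole. The fingers move at their own pace and stop on an object; "squeeze" is the grip in N (left out, the last holds). Time passes only in rows, so rows that repeat a pose let the fingers close. It gives the time, the measured TCP pose, the force, the opening and the grip force at its end, in the units of the state.
- manip.sense(): the state, without advancing time (a new reading comes with each control period).
- manip.snapshot(name): name is "side" or "top"; returns the picture (400x640x3 uint8, red, green, blue); there is no depth.
- manip.camera_model(name): a dict with "fov_y" (degrees; the focal length in pixels is half the picture's height over the tangent of half this angle, whatever the lens; pixels are square), "cx", "cy" (the principal point, pixels), "k1" (the pictures are not rectified: a ray, as slopes to the right and down, at radius r is drawn at 1 + k1 r^2 times it, then the intrinsics apply), "origin" and "orientation" of the camera in the world. Camera axes: x right, y up, looking along -z (the intrinsics and any distortion apply to the point x, -y, -z); pixel columns grow to the right and rows downward; lengths in m; the calibration is good to about 2 mm. A picture is of the moment at which its call begins. camera_model takes no time and is no camera call.
- manip.sign_off(): hands the job in; it is judged then, once.
The state is a dict: "t": time; "q": joint angles; "qd": joint speeds; "tau": joint torques, N m; "tcp_pos": TCP position; "tool_rot": TCP orientation; "force": force on the tool from outside, world axes, zero at the start; "ft_torque": the same for the moment, N m; "finger_gap": opening from 0.0 (shut) to 1.0 (fully open); "gripper_force": force on a finger pad.
Only numpy, scipy, OpenCV 4.12 (cv2) and the standard library are available. Lean on these libraries where they do the work, as an engineer would, in place of code of your own. Each camera call takes 0.05 s, during which the arm holds its last target. There are 200 camera calls.

## Working session

There is one attempt and no reset: what is moved stays moved. The work goes in short steps, Python scripts to look and compute and a tool call to move; the robot and the scene stay as the last step left them, time stands still between calls to the robot, and variables do not carry over. Pictures are saved under pics/ and viewed, at most 10 in all, crops included, and the job is handed in when it is done.

Besides the shell and the picture viewer there is one more tool, called after "Request:" as name(argument=value, ...) on one line, values as JSON. drive_tool: Moves the arm, as the interface text tells. Its arguments: {"type":"object","properties":{"motion":{"type":"array","items":{"type":"array","items":{"type":"array","items":{"type":"number"}}}},"squeeze":{"type":"number"}},"required":["motion"]}

```bash
mkdir -p pics; ls; python3 - <<'E'
from station import manip
import cv2
s=manip.sense();print(s)
for n in("side","top"):
    print(n,manip.camera_model(n)); cv2.imwrite(f"pics/{n}0.png",manip.snapshot(n)[:,:,::-1])
E
```

```text
pics
{'t': 0.0, 'q': array([-1.31853116e+00,  5.28470145e-01,  1.43391499e+00, -1.94091229e-06,
        1.18140129e+00, -1.78494611e-01]), 'qd': array([ 0.00071178,  0.00209746,  0.00119614, -0.00037657, -0.00142585,
        0.00113174]), 'tau': array([ 1.29387554e-04, -4.42344296e+01, -1.78026760e+01, -1.14829727e-04,
        8.34530394e-03,  4.31828738e-06]), 'tcp_pos': array([ 0.2608216 , -0.56717987,  0.23032715]), 'tool_rot': array([ 9.76894609e-01,  2.13718788e-01, -4.13464392e-05, -1.09610347e-03]), 'force': array([-0.13255225,  0.02772496, -0.40051019]), 'ft_torque': array([-0.02915743, -0.00603918, -0.03305303]), 'gripper_force': 0.0, 'finger_gap': 0.9961040420616261}
side {'fov_y': 54.1236794303915, 'cx': 318.40855495939013, 'cy': 200.62242020393097, 'k1': -0.08055430109415557, 'origin': array([0.25040483, 0.73463124, 0.64996267]), 'orientation': array([-0.09829873,  0.452977  ,  0.86830322, -0.17663157])}
top {'fov_y': 50.35313534392246, 'cx': 319.1580022653273, 'cy': 199.32759456775244, 'k1': 0.034523634256772504, 'origin': array([ 0.43433009, -0.01262266,  1.12931203]), 'orientation': array([-0.04858499,  0.05562473,  0.70774271, -0.7025992 ])}
```

View pics/top0.png

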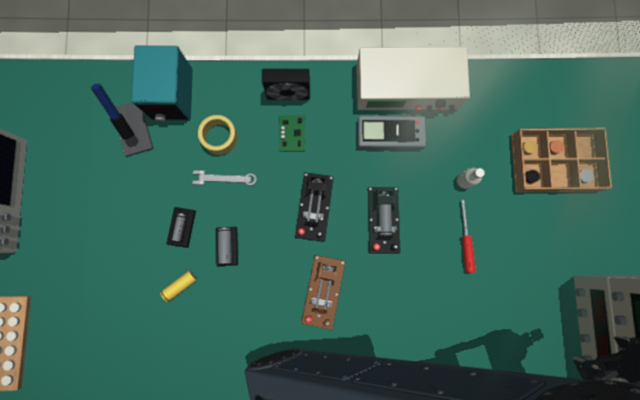

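View pics/side0.png

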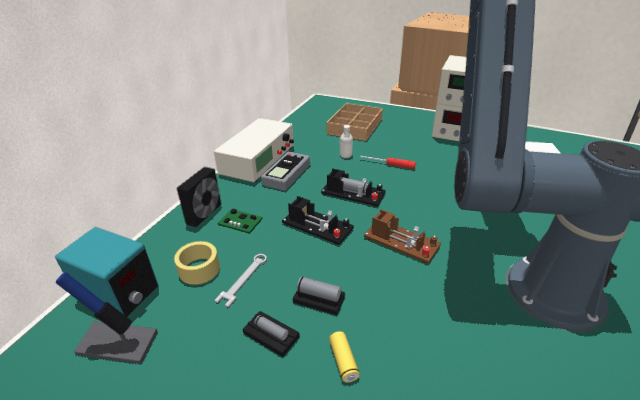

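The top view shows the fat cell at about (227,246), the thin cell at (180,226), the empty cradle at (314,206) and the full one at (384,219). The side view has the fat cell at (319,290) and the empty cradle at (317,220). I'll zoom in to find which end has the nub and pick out landmarks.

```bash
python3 - <<'E'
import cv2,numpy as np
t=cv2.imread('pics/top0.png');s=cv2.imread('pics/side0.png')
r=lambda im,x,y,w,h:cv2.resize(im[y:y+h,x:x+w],None,fx=6,fy=6,interpolation=cv2.INTER_CUBIC)
a=np.hstack([r(t,208,216,40,56),r(t,290,168,50,78)[:336]])
a=np.zeros((600,800,3),np.uint8)
b=r(t,208,222,40,48);a[:288,:240]=b
b=r(t,288,168,50,78);a[:468,250:550]=b
b=r(t,364,182,40,75);a[:450,555:795]=b
b=r(s,288,268,62,50)[:300];a[300:600,0:248]=b[:300,:248]
cv2.imwrite('pics/z1.png',a)
a=np.zeros((600,800,3),np.uint8)
b=r(s,278,190,80,55);a[:330,:480]=b
b=r(s,288,268,62,45);a[330:600,:372]=b
cv2.imwrite('pics/z2.png',a)
E
```

```text
(no output)
```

View pics/z1.png

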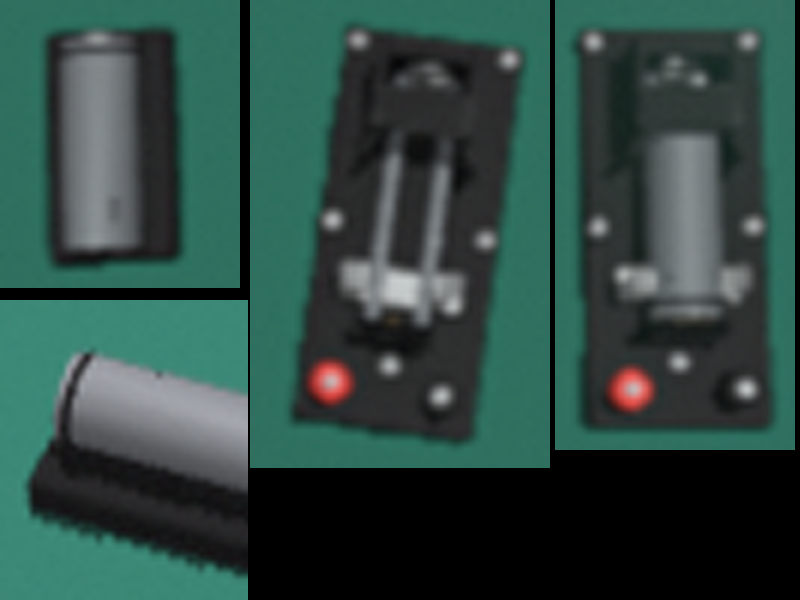

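View pics/z2.png

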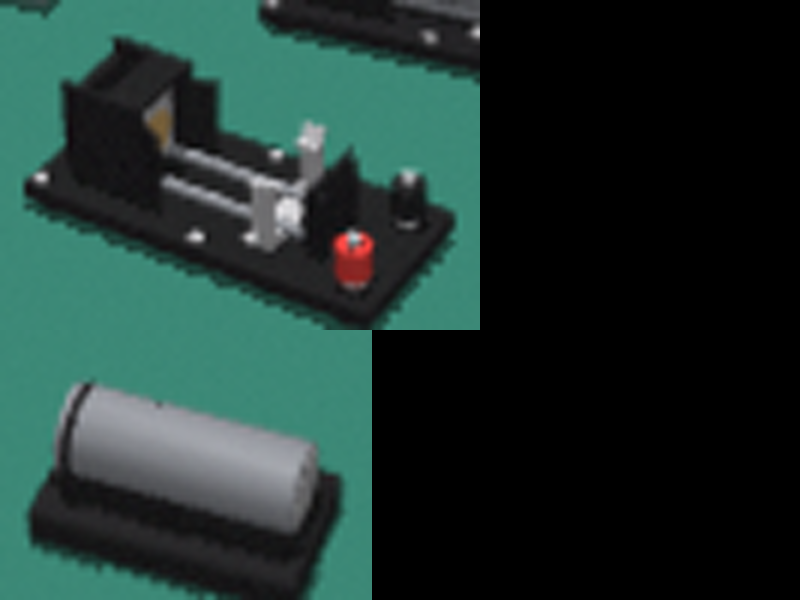

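The nub (dark band) end of the fat cell points away from the robot, at z1 (97,37), which is full-image (224,228). So the cell needs a half turn. The cradle's red post is at z1 (330,382), with spring-end screws at (358,40) and (509,60). Next I'll measure these.

```bash
cat > h.py <<'E'
import numpy as np,cv2
from scipy.spatial.transform import Rotation as R
from station import manip
def ray(n,px):
    c=manip.camera_model(n);f=200/np.tan(np.radians(c['fov_y']/2))
    K=np.array([[f,0,c['cx']],[0,f,c['cy']],[0,0,1.]])
    u=cv2.undistortPoints(np.float64(px).reshape(-1,1,2),K,np.array([c['k1'],0,0,0.])).reshape(-1,2)
    d=np.c_[u[:,0],-u[:,1],-np.ones(len(u))]
    return c['origin'],R.from_quat(c['orientation']).apply(d)
def cast(n,px,z):
    o,d=ray(n,px);return o+d*((z-o[2])/d[:,2])[:,None]
def tri(a,b):
    (o1,d1),(o2,d2)=ray('top',a),ray('side',b);d1,d2=d1[0],d2[0]
    s=np.linalg.lstsq(np.c_[d1,-d2],o2-o1,rcond=None)[0]
    p,q=o1+s[0]*d1,o2+s[1]*d2;return (p+q)/2,np.linalg.norm(p-q)
def blob(m,x,y):
    n,l,st,c=cv2.connectedComponentsWithStats(m.astype(np.uint8))
    i=1+np.argmin(np.hypot(*(c[1:]-[x,y]).T));return l==i
def pix(m): return np.argwhere(m)[:,::-1].astype(float)
E
python3 - <<'E'
from h import *
np.set_printoptions(precision=4,suppress=True)
im={n:cv2.imread(f'pics/{n}0.png').astype(int) for n in('top','side')}
def rect(p):
    r=cv2.minAreaRect(np.float32(p[:,:2]*1000));return r
for n,(x,y),(cx,cy) in(('top',(227,246),(314,206)),('side',(319,290),(317,220))):
    b,g,r=np.moveaxis(im[n],2,0);fg=(g-r<25)
    m=blob(fg,cx,cy); print(n,'base',m.sum(),rect(cast(n,pix(m),.014)),rect(cast(n,pix(m),.0)))
    m=blob(fg,x,y);print('rest',m.sum(),rect(cast(n,pix(m),.016)))
    m=blob((g-r<25)&(g>75)&(np.abs(b-r)<40),x,y);p=pix(m);print('cell',m.sum(),p.mean(0),rect(cast(n,p,.0345)))
    red=blob((r>150)&(g<100),*((303,231) if n=='top' else (337,232)));c=pix(red).mean(0);print('red',red.sum(),c)
b,g,r=np.moveaxis(im['top'],2,0)
br=(np.minimum(np.minimum(r,g),b))
for z,(ox,oy) in{'sL':(358,40),'sR':(509,60),'mL':(333,219),'mR':(486,240),'c':(390,366)}.items():
    X,Y=288+(ox-250)/6-.4,168+oy/6-.4;x,y=int(round(X)),int(round(Y))
    w=np.clip(br[y-3:y+4,x-3:x+4]-70.,0,None);g_=np.mgrid[y-3:y+4,x-3:x+4]
    q=[(w*g_[1]).sum()/w.sum(),(w*g_[0]).sum()/w.sum()];print(z,np.round(q,2),cast('top',q,.0155)[0])
E
```

```text
top base 1935 ((581.6380615234375, -9.788990020751953), (78.536376953125, 175.03001403808594), 81.8943862915039) ((583.487060546875, -9.753406524658203), (79.522216796875, 177.22708129882812), 81.8943862915039)
rest 811 ((479.6642150878906, 216.84304809570312), (98.16098022460938, 54.043373107910156), 1.686164140701294)
cell 412 [224.0049 245.3495] ((481.37060546875, 219.43878173828125), (91.6523666381836, 30.293298721313477), 5.007532119750977)
red 22 [301.1364 231.4545]
side base 1669 ((591.9525146484375, -24.992523193359375), (126.36087036132812, 207.87237548828125), 81.84078979492188) ((599.4713134765625, -41.71478271484375), (129.142578125, 212.4484405517578), 81.84078979492188)
rest 1314 ((481.5829772949219, 219.47132873535156), (109.4740219116211, 75.98950958251953), 2.9436020851135254)
cell 609 [319.3793 288.445 ] ((480.9779357910156, 217.78489685058594), (95.69943237304688, 39.76926803588867), 2.997708797454834)
red 15 [336.5333 230.7333]
sL [305.57 174.13] [0.668  0.0113 0.0155]
sR [330.77 177.41] [ 0.6587 -0.0559  0.0155]
mL [301.24 204.15] [0.5872 0.023  0.0155]
mR [326.86 207.57] [ 0.5777 -0.0446  0.0155]
c [310.81 228.47] [ 0.5228 -0.0019  0.0155]
```

```bash
cat >> h.py <<'E'
def delta(p,yaw,cur=None):
    """shift (30 mm units, tool axes) and turn (8 deg units) to world p, tool-x yaw in deg"""
    s=manip.sense();r=R.from_quat(s['tool_rot'])
    x=r.apply([1,0,0]);y0=np.degrees(np.arctan2(x[1],x[0]))
    return np.round(r.inv().apply(np.array(p)-s['tcp_pos'])/.03,3),round(((y0-yaw+180)%360-180)/8,3),round(y0,2)
E
python3 - <<'E'
from h import *
np.set_printoptions(precision=4,suppress=True)
im={n:cv2.imread(f'pics/{n}0.png').astype(int) for n in('top','side')}
cs=[]
for n,(x,y) in(('top',(227,246)),('side',(319,290))):
    b,g,r=np.moveaxis(im[n],2,0)
    m=blob((g-r<25)&(g>75)&(np.abs(b-r)<40),x,y);p=pix(m);cs.append(p.mean(0))
    w=cast(n,p,.0345)[:,:2];v=np.linalg.svd(w-w.mean(0),full_matrices=0)[2][0];print(n,w.mean(0),np.degrees(np.arctan(v[1]/v[0])))
    m=blob(g-r<25,x,y);w=cast(n,pix(m),.016)[:,:2];v=np.linalg.svd(w-w.mean(0),full_matrices=0)[2][0];print('rest',w.mean(0),np.degrees(np.arctan(v[1]/v[0])))
print(tri(*cs),tri([301.1,231.45],[336.5,230.7]))
print(delta([.476,.2175,.12],3))
E
```

```text
top [0.48   0.2194] 3.790124491613102
rest [0.4791 0.2176] 2.771747614797774
side [0.4783 0.2178] 0.3773206358192025
rest [0.4793 0.2207] -7.925571340739141
(array([0.4789, 0.2188, 0.0353]), np.float64(0.0022059557525255205)) (array([0.5145, 0.0231, 0.0319]), np.float64(0.001174442983935392))
(array([ 17.438, -20.766,   3.727]), np.float64(2.711), np.float64(24.69))
```

Request:
drive_tool(motion=[[[60,17.4,-20.8,2,2.7],[60,17.4,-20.8,2,2.7],[60,17.4,-20.8,2,2.7],[60,17.4,-20.8,2,2.7],[60,17.4,-20.8,2,2.7],[60,17.4,-20.8,2,2.7],[60,17.4,-20.8,2,2.7],[60,17.4,-20.8,2,2.7],[60,17.4,-20.8,2,2.7],[60,17.4,-20.8,2,2.7]]], squeeze=30)

```text
t: 1.1
tcp_pos: [0.3921, -0.0849, 0.1944]
tool_rot: [1.0, 0.027, 0.0, -0.0]
force: [0.6, 0.1, -0.2]
finger_gap: 0.705
gripper_force: 0.0
```

```bash
python3 -c "
from h import *
print(manip.sense()['tcp_pos'],delta([.475,.2185,.08],3))"
```

```text
[ 0.39206908 -0.08485708  0.19438694] (array([ 3.296, -9.951,  3.813]), np.float64(0.005), np.float64(3.04))
```

Request:
drive_tool(motion=[[[60,3.3,-9.95,3.8,0],[60,3.3,-9.95,3.8,0],[60,3.3,-9.95,3.8,0],[60,3.3,-9.95,3.8,0],[60,3.3,-9.95,3.8,0],[60,3.3,-9.95,3.8,0],[60,3.3,-9.95,3.8,0],[60,3.3,-9.95,3.8,0],[60,3.3,-9.95,3.8,0],[60,3.3,-9.95,3.8,0]]])

```text
t: 2.1
tcp_pos: [0.4742, 0.2157, 0.0806]
tool_rot: [1.0, 0.027, -0.001, 0.0]
force: [0.2, 0.7, 1.3]
finger_gap: 0.704
gripper_force: 0.0
```

```bash
python3 -c "
from h import *
print(manip.sense()['tcp_pos'],delta([.475,.2185,.0205],3))
im=manip.snapshot('top');t=cv2.imread('pics/top0.png')
s=manip.snapshot('side')[:,:,::-1]
a=np.hstack([cv2.resize(x,None,fx=4,fy=4,interpolation=cv2.INTER_CUBIC) for x in(im[190:290,170:270,::-1],s[215:315,260:360])])
cv2.imwrite('pics/g1.png',a)"
```

```text
[0.47423335 0.21574946 0.08063715] (array([ 0.032, -0.091,  2.005]), np.float64(0.005), np.float64(3.04))
```

View pics/g1.png

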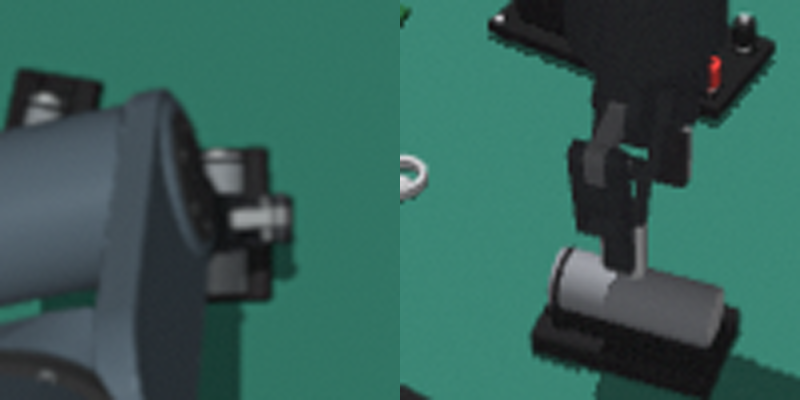

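The gripper straddles the fat cell in both views, with the cell near g1 (225,230) on the left and (635,300) on the right. I'll descend and grip.

Request:
drive_tool(motion=[[[60,0.03,-0.05,0.7,0],[60,0.03,-0.09,1.4,0],[60,0.03,-0.09,2.0,0],[60,0.03,-0.09,2.0,0],[32,0.03,-0.09,2.0,0],[20,0.03,-0.09,2.0,0],[20,0.03,-0.09,2.0,0],[20,0.03,-0.09,2.0,0],[20,0.03,-0.09,2.0,0]]], squeeze=30)

```text
t: 3.1
tcp_pos: [0.4763, 0.2191, 0.0217]
tool_rot: [1.0, 0.027, 0.001, 0.0]
force: [0.6, -4.2, 6.8]
finger_gap: 0.366
gripper_force: 30.1
```

Request:
drive_tool(motion=[[[20,0,0,-0.5,0],[20,0,0,-1.5,0],[20,0,0,-3,0],[20,0,0,-3.5,0],[20,0,0,-3.5,0],[20,0,0,-3.5,0]]])

```text
t: 3.7
tcp_pos: [0.475, 0.2195, 0.1253]
tool_rot: [1.0, 0.027, -0.0, -0.0]
force: [0.3, -0.0, -1.5]
finger_gap: 0.363
gripper_force: 30.4
```

```bash
python3 -c "
from h import *
s=manip.sense();print(s['tcp_pos'],s['force'],s['finger_gap'])
a=manip.snapshot('side')[:,:,::-1]
cv2.imwrite('pics/l1.png',cv2.resize(a[190:310,250:390],None,fx=5,fy=5,interpolation=cv2.INTER_CUBIC))"
```

```text
[0.47496582 0.21948728 0.12530073] [ 0.28018903 -0.0147266  -1.49846715] 0.36301205312590673
```

View pics/l1.png

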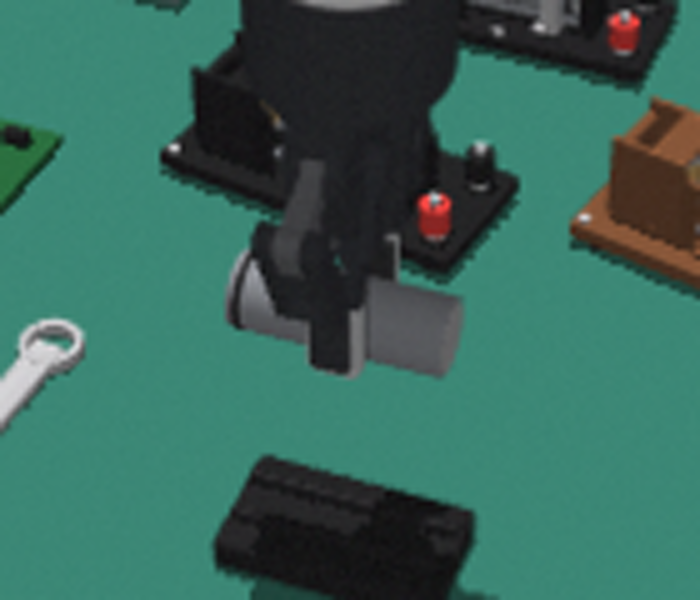

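The cell hangs level in the pads. In l1 the nub-end centre is at about (240,290) and the tail-end centre at about (443,336).

```bash
python3 -c "
from h import *
f=lambda x,y:[250+x/5-.4,190+y/5-.4]
for z in(.136,.139):
  p=cast('side',[f(241,291),f(443,336)],z);print(p,np.linalg.norm(p[0]-p[1]),p.mean(0))
c=np.array([.582,-.0102]);a=np.radians(171.9);u=np.array([np.cos(a),np.sin(a)])
print(delta([*(c+.008*u),.125],171.9))"
```

```text
[[0.52155234 0.22176845 0.136     ]
 [0.43908992 0.21526979 0.136     ]] 0.08271809252938313 [0.48032113 0.21851912 0.136     ]
[[0.51996965 0.22476203 0.139     ]
 [0.43798857 0.2183013  0.139     ]] 0.0822352670437035 [0.47897911 0.22153167 0.139     ]
(array([ 2.906,  7.781, -0.019]), np.float64(-21.101), np.float64(3.09))
```

Request:
drive_tool(motion=[[[20,0.3,0.8,0,-1.05],[20,0.6,1.6,0,-2.1],[20,0.9,2.4,0,-3.15],[20,1.2,3.2,0,-4.2],[20,1.5,4.0,0,-5.25],[20,1.8,4.8,0,-6.3],[20,2.1,5.6,0,-7.35],[20,2.4,6.4,0,-8.4],[20,2.7,7.2,0,-9.45],[20,2.9,7.78,0,-10.5]]])

```text
t: 4.75
tcp_pos: [0.5746, -0.0103, 0.1233]
tool_rot: [0.723, 0.691, -0.001, -0.001]
force: [-0.9, 0.1, -2.1]
finger_gap: 0.359
gripper_force: 30.4
```

Request:
drive_tool(motion=[[[20,0,0,0,-1.05],[20,0,0,0,-2.1],[20,0,0,0,-3.15],[20,0,0,0,-4.2],[20,0,0,0,-5.25],[20,0,0,0,-6.3],[20,0,0,0,-7.35],[20,0,0,0,-8.4],[20,0,0,0,-9.45],[20,0,0,0,-10.6]]])

```text
t: 5.75
tcp_pos: [0.5736, -0.0087, 0.1232]
tool_rot: [0.073, 0.997, 0.0, -0.002]
force: [-0.1, 1.1, -1.0]
finger_gap: 0.365
gripper_force: 30.4
```

Request:
drive_tool(motion=[[[20,0,0,0,0],[20,0,0,0,0],[20,0,0,0,0]]])

```text
t: 6.05
tcp_pos: [0.5745, -0.0089, 0.1246]
tool_rot: [0.077, 0.997, 0.0, -0.001]
force: [0.2, 0.1, -1.3]
finger_gap: 0.362
gripper_force: 30.4
```

```bash
python3 -c "
from h import *
s=manip.sense();print(s['tcp_pos'],s['force'],s['q'][5])
c=np.array([.582,-.0102]);a=np.radians(171.9);u=np.array([np.cos(a),np.sin(a)])
print(delta([*(c+.008*u),.07],171.9))
a=manip.snapshot('side')[:,:,::-1];b=manip.snapshot('top')[:,:,::-1]
r=lambda x:cv2.resize(x,None,fx=5,fy=5,interpolation=cv2.INTER_CUBIC)
cv2.imwrite('pics/m1.png',np.hstack([r(a[150:260,270:370]),r(b[160:270,280:340])]))"
```

```text
[ 0.57451145 -0.00886398  0.12464848] [ 0.17057343  0.05441692 -1.25961721] -1.6263125327503694
(array([ 0.01 , -0.009,  1.822]), np.float64(-0.093), np.float64(171.15))
```

View pics/m1.png

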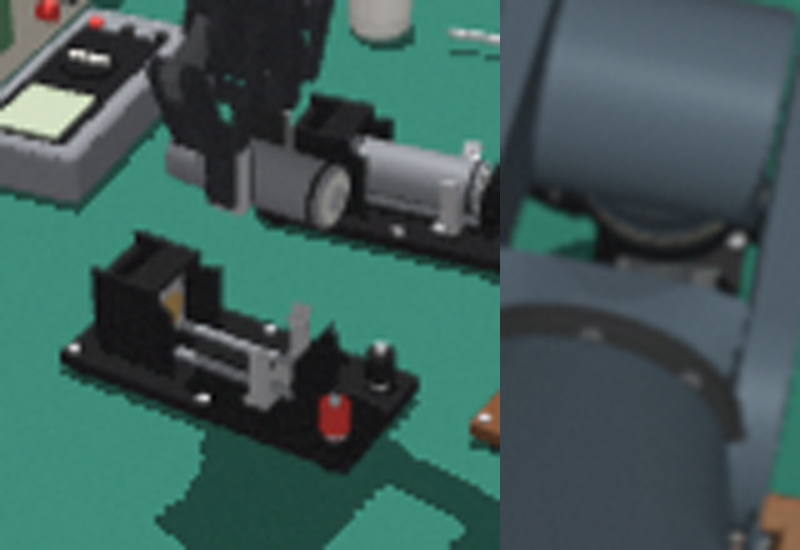

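Request:
drive_tool(motion=[[[20,0,0,0.6,-0.1],[20,0,0,1.2,-0.1],[20,0,0,1.8,-0.1],[20,0,0,2.2,-0.1],[20,0,0,2.3,-0.1],[20,0,0,2.3,-0.1]]], squeeze=25)

```text
t: 6.75
tcp_pos: [0.5749, -0.009, 0.0563]
tool_rot: [0.069, 0.998, 0.0, -0.0]
force: [0.1, 0.5, -1.3]
finger_gap: 0.364
gripper_force: 30.4
```

Request:
drive_tool(motion=[[[20,0,0,0.04,0],[20,0,0,0.08,0],[20,0,0,0.12,0],[20,0,0,0.16,0],[20,0,0,0.2,0]]])

```text
t: 7.25
tcp_pos: [0.5753, -0.0091, 0.0508]
tool_rot: [0.069, 0.998, -0.0, 0.0]
force: [0.0, 0.3, 1.1]
finger_gap: 0.362
gripper_force: 30.6
```

Request:
drive_tool(motion=[[[20,0,0,0.05,0],[20,0,0,0.1,0],[20,0,0,0.15,0],[20,0,0,0.15,0]]])

```text
t: 7.65
tcp_pos: [0.5767, -0.0093, 0.047]
tool_rot: [0.069, 0.998, -0.0, 0.002]
force: [1.7, 0.2, 4.5]
finger_gap: 0.362
gripper_force: 31.2
```

Request:
drive_tool(motion=[[[20,0.02,0,0.05,0],[20,0.04,0,0.1,0],[20,0.05,0,0.15,0],[20,0.05,0,0.2,0],[20,0.05,0,0.2,0]]])

```text
t: 8.15
tcp_pos: [0.5779, -0.0096, 0.0417]
tool_rot: [0.069, 0.998, -0.0, 0.005]
force: [3.6, 0.1, 6.6]
finger_gap: 0.362
gripper_force: 32.0
```

```bash
python3 -c "
from h import *
s=manip.sense();print(s['ft_torque'],s['force'])
a=manip.snapshot('side')[:,:,::-1]
cv2.imwrite('pics/t1.png',cv2.resize(a[175:250,275:365],None,fx=8,fy=8,interpolation=cv2.INTER_CUBIC))"
```

```text
[ 0.08664366 -0.51826892 -0.05389133] [3.56669189 0.07975507 6.64604874]
```

View pics/t1.png

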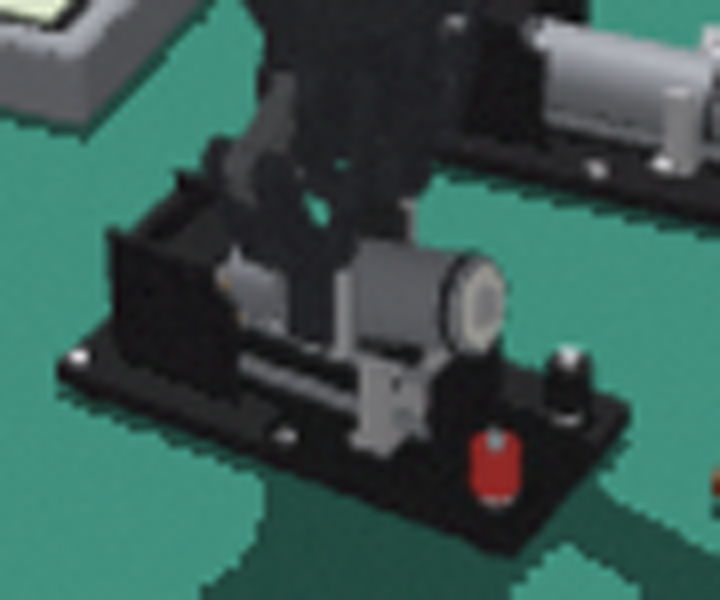

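t1 shows the cell tilting nub up on the wall, with the nub face at (485,300) and the tail just in front of the strap at (235,270). I'll shift slightly towards the clips and keep lowering.

Request:
drive_tool(motion=[[[20,0.06,0,0,0],[20,0.12,0,0.03,0],[20,0.14,0,0.08,0],[20,0.16,0,0.13,0],[20,0.16,0,0.18,0],[20,0.16,0,0.2,0],[20,0.16,0,0.2,0]]])

```text
t: 8.9
tcp_pos: [0.5765, -0.0097, 0.0367]
tool_rot: [0.069, 0.998, -0.001, 0.009]
force: [7.2, -0.2, 7.1]
finger_gap: 0.364
gripper_force: 33.2
```

Request:
drive_tool(motion=[[[20,0.03,0,0.05,0],[20,0.05,0,0.1,0],[20,0.06,0,0.15,0],[20,0.06,0,0.18,0],[20,0.06,0,0.18,0]]])

```text
t: 9.4
tcp_pos: [0.5759, -0.0097, 0.032]
tool_rot: [0.069, 0.998, -0.001, 0.01]
force: [8.3, -0.6, 9.7]
finger_gap: 0.362
gripper_force: 35.1
```

Request:
drive_tool(motion=[[[20,-0.1,0,-0.08,0],[20,-0.2,0,-0.12,0],[20,-0.3,0,-0.12,0],[20,-0.3,0,-0.12,0]]], squeeze=45)

```text
t: 9.8
tcp_pos: [0.5756, -0.0091, 0.0322]
tool_rot: [0.069, 0.998, 0.0, -0.0]
force: [2.1, -0.3, 4.5]
finger_gap: 0.36
gripper_force: 44.7
```

Request:
drive_tool(motion=[[[20,-0.08,0,-0.06,0],[20,-0.16,0,-0.1,0],[20,-0.24,0,-0.1,0],[20,-0.24,0,-0.1,0]]])

```text
t: 10.2
tcp_pos: [0.5817, -0.0097, 0.0345]
tool_rot: [0.069, 0.998, 0.0, -0.002]
force: [-1.5, -0.8, -1.2]
finger_gap: 0.362
gripper_force: 44.5
```

```bash
python3 -c "
from h import *
s=manip.sense();print(s['ft_torque'],s['force'],s['tcp_pos'])
a=manip.snapshot('side')[:,:,::-1]
cv2.imwrite('pics/t2.png',cv2.resize(a[175:250,275:365],None,fx=8,fy=8,interpolation=cv2.INTER_CUBIC))"
```

```text
[ 0.06269893  0.15101997 -0.01353846] [-1.51414852 -0.76915198 -1.19657265] [ 0.58173692 -0.00973557  0.03447882]
```

View pics/t2.png

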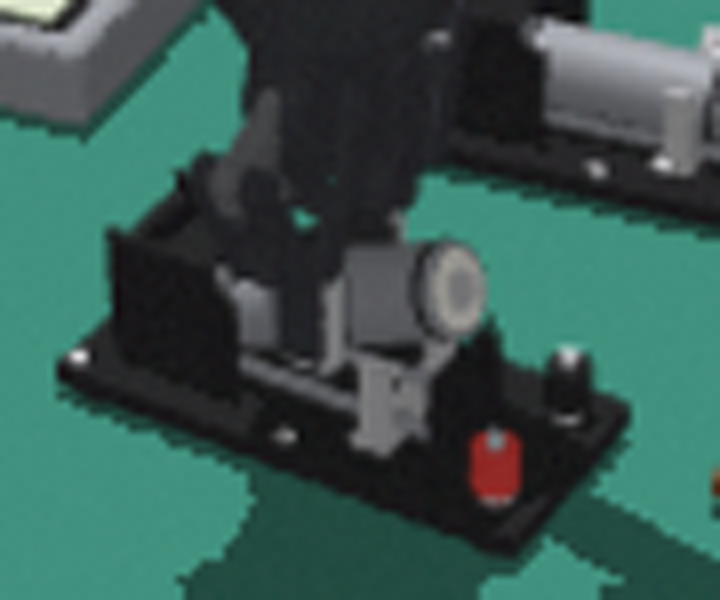

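t2 shows the cell tilted about 23°, with the nub face at (455,288) above the wall and the tail going in under the strap at (225,300). The light force fits first contact with the spring, so I'll push in.

Request:
drive_tool(motion=[[[20,-0.07,0,0,0],[20,-0.14,0,0,0],[20,-0.21,0,0,0],[20,-0.28,0,0,0],[20,-0.35,0,0,0],[20,-0.35,0,0,0]]])

```text
t: 10.85
tcp_pos: [0.5914, -0.0111, 0.0347]
tool_rot: [0.069, 0.998, 0.0, -0.002]
force: [-6.6, 0.0, -1.4]
finger_gap: 0.359
gripper_force: 44.5
```

Request:
drive_tool(motion=[[[20,-0.05,0,0,0],[20,-0.09,0,0,0],[20,-0.09,0,0,0]]])

```text
t: 11.15
tcp_pos: [0.5933, -0.0114, 0.0346]
tool_rot: [0.069, 0.998, 0.0, -0.003]
force: [-7.6, 1.7, -1.2]
finger_gap: 0.358
gripper_force: 44.5
```

Request:
drive_tool(motion=[[[20,0.01,0,0.05,0],[20,0.02,0,0.1,0],[20,0.03,0,0.15,0],[20,0.03,0,0.2,0],[20,0.03,0,0.2,0]]], squeeze=32)

```text
t: 11.65
tcp_pos: [0.5933, -0.0114, 0.0303]
tool_rot: [0.069, 0.998, 0.0, -0.002]
force: [-8.0, 1.6, 8.3]
finger_gap: 0.358
gripper_force: 45.3
```

Request:
drive_tool(motion=[[[20,0.02,0,0.05,0],[20,0.03,0,0.1,0],[20,0.04,0,0.15,0],[20,0.05,0,0.2,0],[20,0.05,0,0.2,0]]])

```text
t: 12.15
tcp_pos: [0.5913, -0.0113, 0.0247]
tool_rot: [0.069, 0.998, 0.0, -0.002]
force: [-10.8, 0.2, 11.1]
finger_gap: 0.36
gripper_force: 45.6
```

Request:
drive_tool(motion=[[[20,0.01,0,0.05,0],[20,0.01,0,0.1,0],[20,0.01,0,0.15,0],[20,0.01,0,0.15,0]]])

```text
t: 12.55
tcp_pos: [0.5914, -0.0113, 0.0224]
tool_rot: [0.069, 0.998, -0.0, -0.002]
force: [-12.7, 0.9, 25.1]
finger_gap: 0.362
gripper_force: 47.4
```

```bash
python3 -c "
from h import *
s=manip.sense();print(s['ft_torque'],s['force'],s['tcp_pos'])
a=manip.snapshot('side')[:,:,::-1]
cv2.imwrite('pics/t3.png',cv2.resize(a[175:250,275:365],None,fx=8,fy=8,interpolation=cv2.INTER_CUBIC))"
```

```text
[-0.0123254   1.78568777 -0.13986363] [-12.72738124   0.85478696  25.06061297] [ 0.59135018 -0.01127679  0.02244083]
```

View pics/t3.png

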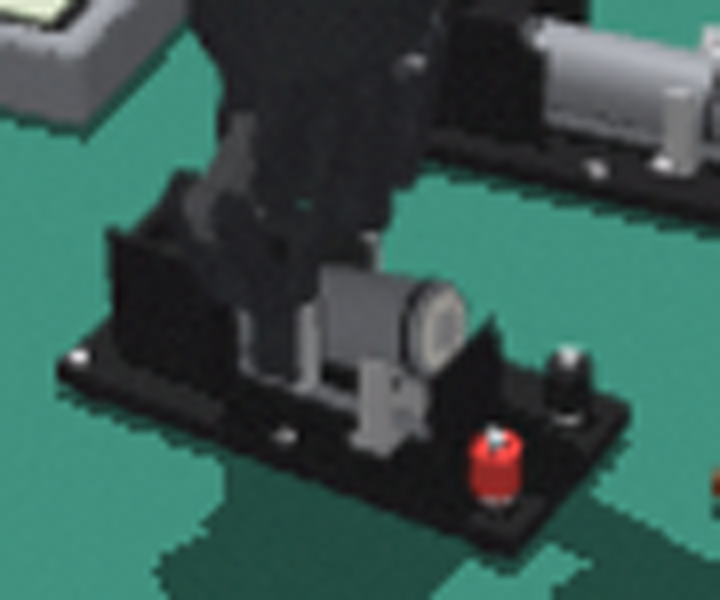

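t3 shows the cell seated on the clip bumps, with the nub face at (440,325), its lower edge at wall-top height, and the tail under the strap. I'll keep pressing gently while gripping.

Request:
drive_tool(motion=[[[20,0,0,0.03,0],[20,0,0,0.06,0],[20,0,0,0.09,0],[20,0,0,0.09,0]]])

```text
t: 13.0
tcp_pos: [0.5914, -0.0113, 0.0215]
tool_rot: [0.069, 0.998, -0.0, -0.001]
force: [-16.8, 1.6, 35.8]
finger_gap: 0.356
gripper_force: 48.8
```

```bash
cat >> h.py <<'E'
C=np.array([.582,-.0105,0]);A=np.radians(171.9)
U=np.array([np.cos(A),np.sin(A),0]);V=np.array([-np.sin(A),np.cos(A),0])
def midplane(px,y=0):
    o,d=ray('side',px);s=(y-(o-C)@V)/(d@V);p=o+d*s[:,None]-C
    return np.c_[p@U,p[:,2]]*1000
E
python3 -c "
from h import *
f=lambda x,y:[275+x/8-.45,175+y/8-.45]
# t3: nub disc centre, face top rim, band top, wall far top corner ; t2 nub disc for check
print(midplane([f(442,322),f(455,283),f(432,372)]))
print('t2',midplane([f(460,285)]),'t1',midplane([f(487,298)]))
"
```

```text
[[37.65015121 53.24187933]
 [42.24151199 70.27337181]
 [34.08328428 31.77820944]]
t2 [[44.04899686 70.16848758]] t1 [[53.77856035 68.75650123]]
```

Request:
drive_tool(motion=[[[20,0,0,-0.06,0],[32,0,0,-0.08,0],[36,0,0,-0.08,0],[40,0,0,-0.08,0]]])

```text
t: 13.4
tcp_pos: [0.5955, -0.012, 0.0188]
tool_rot: [0.069, 0.998, -0.0, 0.002]
force: [-0.4, 0.2, 0.2]
finger_gap: 0.468
gripper_force: 0.0
```

```bash
cat >> h.py <<'E'
def nub():
    a=manip.snapshot('side').astype(int);r,g,b=np.moveaxis(a,2,0)
    y,x=np.mgrid[0:400,0:640]
    m=(a.min(2)>115)&(abs(r-b)<50)&(x>318)&(x<342)&(y>195)&(y<232)
    n,l,st,c=cv2.connectedComponentsWithStats(m.astype(np.uint8))
    return [(np.round(c[i],1),st[i,4],midplane([c[i]])[0].round(1)) for i in range(1,n) if st[i,4]>6]
E
python3 -c "
from h import *
s=manip.sense();print(s['force'],s['tcp_pos'],s['finger_gap']);print(nub())
import cv2
cv2.imwrite('pics/t4.png',manip.snapshot('side')[:,:,::-1])"
```

```text
[-0.35304528  0.15189894  0.20978131] [ 0.59553433 -0.01204477  0.01882808] 0.4678463049044077
[(array([329.8, 215.5]), np.int32(31), array([37.6, 51.1])), (array([321., 225.]), np.int32(31), array([11.3,  9.6]))]
```

Request:
drive_tool(motion=[[[44,0,0,-0.5,0],[44,0,0,-1.5,0],[30,0,0,-2.7,0],[10,0,0,-3,0],[0,0,0,-3,0],[0,0.3,0,-3,0],[0,0.8,0,-3,0],[0,0.8,0,-3,0]]])

```text
t: 14.3
tcp_pos: [0.5653, -0.0073, 0.1064]
tool_rot: [0.069, 0.998, 0.001, -0.004]
force: [-0.2, 0.1, -0.1]
finger_gap: -0.0
gripper_force: 0.0
```

```bash
python3 -c "
from h import *
p=C+.026*U;s=manip.sense();print(s['finger_gap'],s['force'],delta([p[0],p[1],.075],171.9));print(nub())"
```

```text
-0.00046078364716740575 [-0.18717038  0.05223572 -0.10777912] (array([ 0.291, -0.028,  1.05 ]), np.float64(0.023), np.float64(172.08))
[(array([320.6, 209.3]), np.int32(7), array([10.3, 60.4])), (array([329.6, 215.5]), np.int32(26), array([37.1, 50.7]))]
```

Request:
drive_tool(motion=[[[0,0.2,-0.02,0.2,0],[0,0.3,-0.03,0.6,0],[0,0.3,-0.03,1.0,0],[0,0.3,-0.03,1.15,0],[0,0.3,-0.03,1.25,0],[0,0.3,-0.03,1.35,0],[0,0.3,-0.03,1.4,0]]])

```text
t: 15.05
tcp_pos: [0.5609, -0.0079, 0.0663]
tool_rot: [0.069, 0.998, -0.0, 0.0]
force: [-0.1, 0.3, 0.5]
finger_gap: 0.0
gripper_force: 0.0
```

Request:
drive_tool(motion=[[[0,0.12,0,0,0],[0,0.12,0,0.03,0],[0,0.12,0,0.08,0],[0,0.12,0,0.13,0],[0,0.12,0,0.18,0],[0,0.12,0,0.18,0]]])

```text
t: 15.65
tcp_pos: [0.5562, -0.0072, 0.0622]
tool_rot: [0.069, 0.998, 0.0, -0.001]
force: [-3.0, 0.3, 9.3]
finger_gap: 0.002
gripper_force: 4.2
```

Contact is at z of about 0.063 m and 9 N. I'll press on in small steps.

Request:
drive_tool(motion=[[[0,0,0,0.04,0],[0,0,0,0.08,0],[0,0,0,0.12,0],[0,0,0,0.12,0]]])

```text
t: 16.05
tcp_pos: [0.5558, -0.0071, 0.0593]
tool_rot: [0.069, 0.998, 0.0, -0.001]
force: [-4.5, 0.9, 13.4]
finger_gap: 0.001
gripper_force: 6.6
```

Request:
drive_tool(motion=[[[0,0,0,0.04,0],[0,0,0,0.08,0],[0,0,0,0.12,0],[0,0,0,0.16,0],[0,0,0,0.2,0],[0,0,0,0.2,0]]])

```text
t: 16.65
tcp_pos: [0.5556, -0.007, 0.0517]
tool_rot: [0.069, 0.998, 0.0, -0.001]
force: [-1.8, 0.1, 3.2]
finger_gap: -0.001
gripper_force: 1.1
```

It snapped past the bumps. Next I press to the home height of 48.5 mm.

Request:
drive_tool(motion=[[[0,0,0,0.04,0],[0,0,0,0.08,0],[0,0,0,0.12,0],[0,0,0,0.15,0],[0,0,0,0.15,0]]])

```text
t: 17.15
tcp_pos: [0.5563, -0.0072, 0.0483]
tool_rot: [0.069, 0.998, 0.0, -0.001]
force: [-5.6, 0.3, 15.2]
finger_gap: 0.001
gripper_force: 7.4
```

Request:
drive_tool(motion=[[[0,0,0,0.04,0],[0,0,0,0.06,0],[0,0,0,0.06,0],[0,0,0,-0.3,0],[0,0,0,-1.2,0],[0,0,0,-2.5,0],[0,0,0,-3.5,0],[0,0,0,-3.5,0]]])

```text
t: 17.95
tcp_pos: [0.5614, -0.0082, 0.1562]
tool_rot: [0.069, 0.998, -0.001, 0.006]
force: [0.5, 0.7, -0.8]
finger_gap: -0.005
gripper_force: 0.0
```

```bash
python3 -c "
from h import *
s=manip.sense();print(s['tcp_pos'],s['force']);print(nub())
im=manip.snapshot('side');cv2.imwrite('pics/f.png',im[:,:,::-1])
a=im.astype(int);r,g,b=np.moveaxis(a,2,0);y,x=np.mgrid[0:400,0:640]
m=(a.min(2)>75)&(abs(r-b)<50)&(x>300)&(x<345)&(y>195)&(y<238)
for yy in range(200,238,1): print(yy,''.join('#' if v>150 else '+' if v>95 else '-' if v>60 else '.' for v in r[yy,296:350]))
"
```

```text
[ 0.56143201 -0.00822911  0.15617627] [ 0.46987994  0.66877328 -0.83008408]
[(array([323.8, 214.9]), np.int32(70), array([19.9, 46.2]))]
200 ...............--.---..-...-.--....-.-.--..-..........
201 ...............-.-----.-...---..--.-...---.-.-........
202 ...............-----.-.--.--.....----...--.----..-.-..
203 ...................-.--...---.---...-.----..---...--.-
204 ...................-----.-.-...---.-.-------------..-.
205 ...................---.--..-.-..---.-------.----..--.-
206 ....................--..-...--.--...--.---.---.---.---
207 ........---.........----..--.-.---.-..-..--.-------.--
208 ......----#++++....-.-..-...--.--.---.---..-----------
209 ......---+#####+++--------..---.-------...-.----.---.-
210 ......---+########+#+------------+--.---.--.--.---.---
211 .......--+++#########+#+---..---+###---.-....-.----.-.
212 ........-+++++#########++++--..-####---.---..---.-.-.-
213 ........-++++++++#########+++--+####--.--.--....---.--
214 .........+++++++++++#########++++##+---..--...--.....-
215 .........+++++++++++++##########+-----....--...---..--
216 .........---+++
[... 578 characters left out ...]
....................-++++--.-......................
227 ........................++++----................--+-..
228 ..............+-.......-+++++---......................
229 .............+##......+##++++-.-......-++++-..........
230 ..............--.......+++++-.........++++++..........
231 ..........................--..........++++++..........
232 -.....................................++++++..........
233 ..----................................++++++..........
234 --.-.---..............................++++++..........
235 --..----.-............................++++++..........
236 ----.--...---.........................-++++-..........
237 .--..--..--.---........................++++...........
```

```bash
python3 -c "
from h import *
a=cv2.imread('pics/f.png').astype(int)
P=[]
for x in range(308,325):
    w=np.clip(a[203:222,x,2]-140.,0,None);P.append([x,(w*np.arange(203,222)).sum()/w.sum()])
p=midplane(P);k=np.polyfit(p[:,0],p[:,1],1);print(np.degrees(np.arctan(k[0])),np.polyval(k,0))
print(manip.sign_off())"
```

```text
-0.7534246119968216 44.18930407622175
the job is handed in; nothing more can be done
None
```

The fat cell is loaded in the empty test cradle and I've handed the job in: tail under the strap against the spring, nub end snapped between the clips, level within about 1° in the side view, gripper clear, and about 18 s used.

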